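# Load the sample slide under the bridge of a reflectance stage and lock it

## Task

Load the reflectance stage without gripping or picking anything up: with your fingertips, gently push the flat sample slide along the loading deck and in under the low bridge until it is fully home against the end stop. Then press the locking pin on top of the bridge fully down, so that it drops into the hole of the slide. The slide must stay flat on the deck, never lifted or tipped, and the mortar, jar, die plunger and tweezers around the stage must be left where they are.

Things in the scene. Friction and masses are not known exactly. Their poses are not given: they have to be found in the camera images.
- reflectance_stage: Fixed stage: dark steel base plate 265 x 124 mm with a low aluminium bridge at one end. Origin: on the bench (z = 0) under the middle of the tunnel mouth; x points from the loading deck into the tunnel, y to the left of that, z up. Bridge: x = 0 to 75 mm, y = -43 to 43 mm, flat top at z = 32 mm; on it, at x = 20 mm, a dark round aperture collar 33 mm wide, top at z = 42 mm
- deck_middle (a point): Middle of the stage's flat loading deck, on its top, 10 mm above the bench, axes as the stage's. The deck spans x = -185 to 0 mm and y = -62 to 62 mm of the stage
- tunnel_mouth (a point): Middle of the tunnel mouth on the deck, axes as the stage's. The tunnel is 44 mm wide and 12 mm high. Before the mouth two straight guides, 8 mm high and 6 mm thick, form a funnel: inner faces about 44 mm apart at the mouth and 70 mm apart 28 mm in front of it
- end_stop (a point): Foot of the end stop that closes the tunnel, 70 mm beyond the mouth; the slide's front end stands on it when the slide is home
- sample_slide: Loose aluminium slide 110 mm long (its x), 40 mm wide (its y), 9 mm thick, about 0.11 kg, flat on the loading deck before the funnel, up to 18 mm off line and 0.3 rad askew. Origin: middle of its underside; its +x end enters first. Home, its origin is at x = 15 mm, y = 0, z = 10 mm of the stage, axes parallel, and its last 40 mm stick out of the bridge over the deck
- slide_tail (a point): Middle of the slide's flat tail face (its -x end, with fine grooves across the top), 4.5 mm above the slide's underside, axes as the slide's
- slide_hole (a point): Mouth of the locking hole in the slide's top, 11 mm wide, 6 mm deep, on its centreline 18 mm from the front end; the two 16 mm cups behind it (one with a white pellet) are not for the pin
- locking_pin (a joint): Travel of the upright locking pin, m: 0 = up (starts within 1 mm of it), 0.009 = fully down. Slides stiffly (about 4 N friction) and stays where it is left. Pin 6 mm thick, end tapered. Up, its end is level with the tunnel ceiling; over the hole of a slide that is home it goes fully down; on a slide that is not home it stops on the slide's top at about 0.0035
- pin_head (a point): Centre of the flat top of the locking pin's dark round knurled head, 20 mm wide, 9.5 mm high; 59.5 mm above the bench when up, 50.5 mm when down. Lies on the pin's axis, x = 52 mm, y = 0 of the stage
- agate_mortar: Bystander: round brown agate mortar 66 mm wide, 30 mm high, loose, on the bench beside the bridge; origin under its centre
- salt_jar: Bystander: white screw-lid jar 62 mm wide, 83 mm high, loose, on the bench beside the bridge; origin under its centre
- die_plunger: Bystander: steel die plunger standing on its head, 24 mm wide, 67 mm high, loose, on the bench beside the bridge, across the bridge from the mortar; origin under its centre
- tweezers: Bystander: thin steel tweezers 122 mm long, 8 mm high, loose, lying on the bench beside the loading deck; origin under the middle, length along its y

How it is judged:
By the outcome, as a careful person would: the job done as asked, in the order asked, and still so for the second after the job is handed in, with the robot touching nothing.
It also fails if it takes over 51 s, if anything falls off the work surface, if the arm or the gripper's body presses on something with over 40 N, if the wrist force passes 120 N, or if a joint passes its speed limit or range.

## Robot

A 6-joint arm with a two-finger parallel gripper is mounted at the origin on the work surface; the furniture and walls round the work are solid. World frame = base frame: x ahead of the robot, y to its left, z up, the work surface at z = 0. Lengths are in m, angles in degrees, forces in N, time in s.
With the tool pointing down it reaches from about 0.35 to 0.875 m from the base axis. Payload 4.2 kg.
Tool frame: the origin (TCP) lies midway between the tips of the shut fingers; the grasp point (between the pads) lies 19 mm behind it; z points along the fingers, y is the line along which they close (so a half turn about z gives the same grasp; the last joint's range is limited). The gripper opens to 87 mm and grips with 3 to 60 N. Pads are 19 mm wide; open, the fingers measure 117 mm over their backs; the gripper's body (75 mm by 190 mm) begins 51 mm behind the grasp point.
Start: joints at [-48.839, 22.042, 0.453, 0, -68.411, -14.817], TCP at [0.277, -0.56, 0.223] pointing down, gripper open.
Joint ranges: [-179.83, 179.83], [-69.29, 118.12], [-61.27, 80.66], [-181.25, 117.63], [-171.15, -9.14], [-177.46, 177.46]. Speed limits (degrees/s): [159.86, 159.86, 180, 180, 180, 180].

## Interface

Orientations are given as [roll, pitch, yaw] about the fixed x, y, z axes, in that order (R = Rz(yaw) Ry(pitch) Rx(roll)).
In Python, from workcell import env gives the robot as it stands. The module is installed in compiled form; this text tells all that it offers. Calls block until the motion is done:
- env.goto(position, orientation): joint-space move of the TCP to a pose.
- env.move_straight(position, rotation=None, rate=0.15, force_limit=None): straight line of the TCP; rotation=None keeps the orientation; rate is the mean speed in m/s. With force_limit (N) it stops when the force on the tool has changed by that much, and returns True; else False.
- env.set_joints(angles): joint-space move.
- env.gripper_to(opening, grasp_force=None): opening from 0.0 (shut) to 1.0 (fully open); grasp_force is the grip in N (None keeps the last); returns when the fingers have stopped.
- env.dwell(seconds).
- env.inverse_kinematics(position, orientation): joint angles nearest the present ones, or None.
- env.read_state(): the state.
- env.grab_frame(name): name is "scene" or "top"; returns a dict with "image" (384x512x3 uint8, blue, green, red), "fx", "fy", "cx", "cy" (pixels), "D" ([k1, k2, p1, p2, k3] as OpenCV has them; the pictures are not rectified), "position" and "orientation" of the camera in the world. Camera axes: x right, y up, looking along -z (the intrinsics and any distortion apply to the point x, -y, -z); pixel columns grow to the right and rows downward; lengths in m; the calibration is good to about 2 mm. A picture is of the moment at which its call begins. There is no depth.
A pose or a line that the arm cannot do raises env.Unreachable and nothing moves.
- env.close_job(): hands the job in; it is judged then, once.
Trained networks look in a picture, given as the dict that the camera call returned (one of the last four; its "shot" number tells which), for a name from the list of things; names that differ only in an ending like _2 or _b are one class to them, and where a whole thing is asked for, a point or a joint stands for the part that bears it (a point fixed in the world has none). Each returns a list of dicts, best first, with "score" (0 to 1); they miss things now and then, are a little off and sometimes report something else, mostly with a low value. They report only what shows in the picture. A call takes as long as a camera call.
- env.search_frame(picture, thing): "xyz" ([x, y, z] in m, in world coordinates, good to about 4 mm: the middle of the surface that is visible of it).
- env.trace(picture, thing): "mask" (384x512 bool, what is visible of it).
The state is a dict: "clock": time; "joint_positions": joint angles; "qvel": joint speeds; "joint_torque": joint torques, N m; "position": TCP position; "tool_rot": TCP orientation; "force": force on the tool from outside, world axes, zero at the start; "wrist_torque": the same for the moment, N m; "opening": opening from 0.0 (shut) to 1.0 (fully open); "finger_force": force on a finger pad.
Only numpy, scipy, OpenCV 4.12 (cv2) and the standard library are available. Lean on these libraries where they do the work, as an engineer would, in place of code of your own. Each camera call takes 0.05 s, during which the arm holds its last target. There are 200 camera calls.

## Working session

There is one attempt and no reset: what is moved stays moved. The work goes in short steps, each a Python script; the robot and the scene stay as the last script left them, time stands still between calls to the robot, and variables do not carry over. Pictures are saved under pics/ and viewed, at most 10 in all, crops included, and the job is handed in when it is done.

```bash
mkdir -p pics
python3 - <<'E'
from workcell import env
import cv2,numpy as np
s=env.read_state();print(s['clock'],s['position'],s['tool_rot'])
for n in("scene","top"):
    p=env.grab_frame(n);cv2.imwrite(f"pics/{n}0.png",p["image"])
    print(n,p["fx"],p["fy"],p["cx"],p["cy"],p["D"],p["position"],p["orientation"])
    for t in("reflectance_stage","sample_slide","pin_head","slide_tail","slide_hole","deck_middle","tunnel_mouth","agate_mortar","salt_jar","die_plunger","tweezers"):
        try:
            r=env.search_frame(p,t);print(t,[(np.round(d["xyz"],4).tolist(),round(d["score"],2)) for d in r[:2]])
        except Exception as e: print(t,e)
print(env.read_state()['clock'])
E
```

```text
0.0 [ 0.27708747 -0.55953931  0.221487  ] [ 1.79876135e+02 -6.57225438e-03 -1.53666555e+02]
scene 447.18037728500514 447.18037728500514 255.86316928786778 184.75832578084967 [0.04918326 0.         0.         0.         0.        ] [ 0.10343207 -0.54876155  0.59153207] [ 52.26390239   0.42076738 -40.71979145]
reflectance_stage [([0.4881, -0.0513, 0.012], 0.8)]
sample_slide [([0.5096, -0.128, 0.019], 0.96)]
pin_head [([0.503, 0.0412, 0.0603], 0.42)]
slide_tail [([0.5102, -0.1227, 0.0221], 0.98)]
slide_hole [([0.5053, -0.1252, 0.0222], 0.8), ([0.4875, -0.0565, 0.0084], 0.73)]
deck_middle [([0.4852, -0.0529, 0.0153], 0.86)]
tunnel_mouth [([0.4859, -0.052, 0.0106], 0.66)]
agate_mortar [([0.6163, -0.0155, 0.0199], 0.97)]
salt_jar [([0.6028, 0.0466, 0.0582], 0.68)]
die_plunger []
tweezers [([0.3816, -0.0962, 0.0065], 0.81)]
top 407.8477046165585 407.8477046165585 253.59005451847977 189.11658285144952 [0.03989384 0.         0.         0.         0.        ] [ 0.46038146 -0.02094081  0.93212233] [  3.76294597   0.97884712 -88.32554448]
reflectance_stage [([0.4981, -0.041, 0.0119], 0.65)]
sample_slide [([0.5124, -0.1195, 0.0235], 0.61)]
pin_head []
slide_tail [([0.51, -0.1192, 0.02], 0.62)]
slide_hole [([0.4985, -0.0414, 0.0078], 0.7), ([0.5111, -0.1211, 0.0194], 0.66)]
deck_middle [([0.4985, -0.0443, 0.0091], 0.75)]
tunnel_mouth [([0.4953, -0.0474, 0.0066], 0.74)]
agate_mortar [([0.6152, -0.0228, 0.0213], 0.72)]
salt_jar [([0.6096, 0.0592, 0.0856], 0.85)]
die_plunger []
tweezers [([0.4957, -0.0439, 0.0069], 0.38)]
1.2
```

Run:
```python
import cv2
for n in("scene","top"):
    cv2.imwrite(f"pics/{n}0b.png",cv2.resize(cv2.imread(f"pics/{n}0.png"),(800,600),interpolation=cv2.INTER_CUBIC))
```

```text
(no output)
```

View pics/scene0.png

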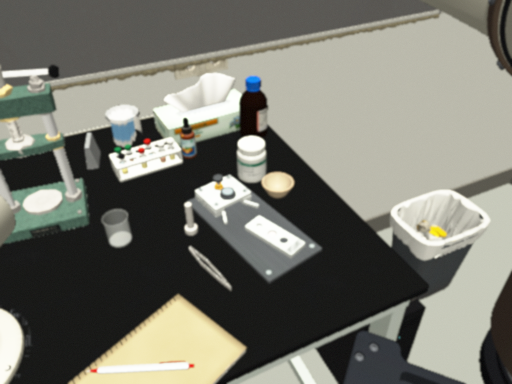

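View pics/top0b.png

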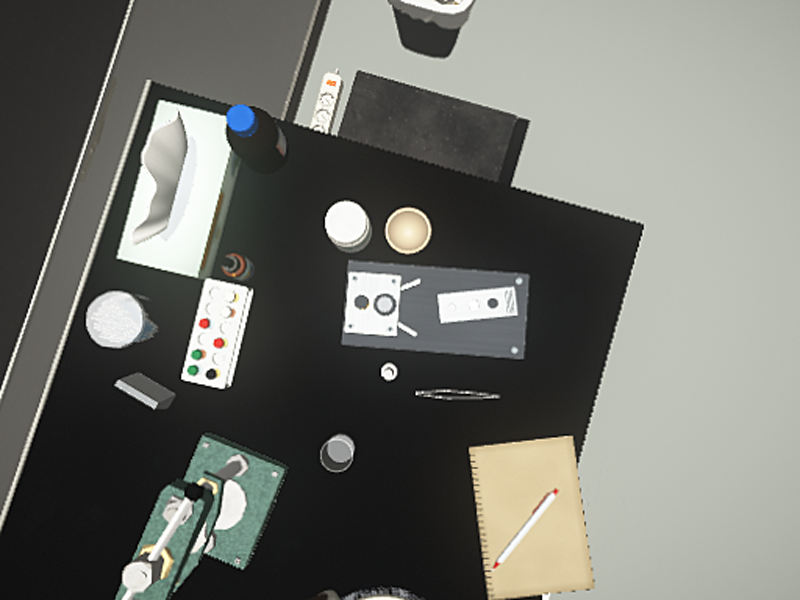

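```bash
cat > h.py <<'E'
from workcell import env
import cv2,numpy as np
from scipy.spatial.transform import Rotation as Ro
def to_plane(p,px,z):
    K=np.array([[p["fx"],0,p["cx"]],[0,p["fy"],p["cy"]],[0,0,1]])
    u=cv2.undistortPoints(np.float64(px).reshape(-1,1,2),K,np.float64(p["D"])).reshape(-1,2)
    d=np.c_[u[:,0],-u[:,1],-np.ones(len(u))]@Ro.from_euler('xyz',p["orientation"],degrees=True).as_matrix().T
    o=np.array(p["position"]);return (o+d*((z-o[2])/d[:,2])[:,None])[:,:2]
def proj(p,P):
    R=Ro.from_euler('xyz',p["orientation"],degrees=True).as_matrix()
    c=(np.atleast_2d(P)-p["position"])@R*[1,-1,-1]
    K=np.array([[p["fx"],0,p["cx"]],[0,p["fy"],p["cy"]],[0,0,1]])
    return cv2.projectPoints(c,np.zeros(3),np.zeros(3),K,np.float64(p["D"]))[0].reshape(-1,2)
def rect(p,mask,z):
    m=mask.astype(np.uint8)
    c=max(cv2.findContours(m,cv2.RETR_EXTERNAL,cv2.CHAIN_APPROX_NONE)[0],key=cv2.contourArea)
    (cx,cy),(w,h),a=cv2.minAreaRect(np.float32(to_plane(p,c.reshape(-1,2),z))*1000)
    if w<h: a+=90;w,h=h,w
    return np.round([cx/1000,cy/1000,w,h,(a+360)%180],4).tolist()
E
python3 - <<'E'
from h import *
for n in("top","scene"):
    p=env.grab_frame(n);g=cv2.cvtColor(p["image"],6)
    for t,z in(("reflectance_stage",.01),("sample_slide",.019),("tweezers",.008),("locking_pin",.05),("die_plunger",.06),("agate_mortar",.03),("salt_jar",.08)):
        for d in env.trace(p,t)[:1]:
            print(n,t,round(d["score"],2),int(d["mask"].sum()),rect(p,d["mask"],z),"px",np.argwhere(d["mask"]).mean(0).round(1)[::-1])
    if n=="top":
        c=p["image"][160:250,200:360];
    else: c=p["image"][160:290,180:340]
    cv2.imwrite(f"pics/c_{n}.png",cv2.resize(c,None,fx=4.5,fy=4.5,interpolation=cv2.INTER_CUBIC))
E
```

```text
top reflectance_stage 0.83 5473 [0.5013, -0.059, 264.2459, 125.7493, 87.3092] px [273.8 198.6]
top sample_slide 0.84 831 [0.51, -0.1179, 108.3078, 39.8315, 97.3857] px [304.8 195. ]
top locking_pin 0.44 68 [0.5081, 0.0445, 17.4079, 17.3664, 1.8483] px [230.8 193.2]
top agate_mortar 0.7 680 [0.6127, -0.0165, 63.4514, 63.2956, 46.4316] px [260.7 147.7]
top salt_jar 0.63 768 [0.6075, 0.0626, 69.2175, 59.8339, 46.8695] px [222.3 144.9]
scene reflectance_stage 0.63 5785 [0.5034, -0.0412, 307.8259, 129.8182, 86.997] px [247.8 225.5]
scene sample_slide 0.96 1207 [0.5096, -0.1206, 119.934, 50.7622, 96.5399] px [274.9 236.4]
scene tweezers 0.68 368 [0.3804, -0.0954, 124.6775, 13.4725, 88.9201] px [208.7 266.9]
scene locking_pin 0.44 85 [0.5113, 0.0497, 33.9792, 18.246, 52.7038] px [217.6 178.6]
scene die_plunger 0.75 258 [0.399, -0.0199, 86.725, 19.1104, 58.0123] px [189.4 219.9]
scene agate_mortar 0.83 606 [0.6085, -0.0214, 80.8622, 64.5848, 48.6916] px [276.8 183.5]
scene salt_jar 0.94 1184 [0.5844, 0.0315, 161.6381, 57.7834, 48.7278] px [250.9 158.7]
```

View pics/c_top.png

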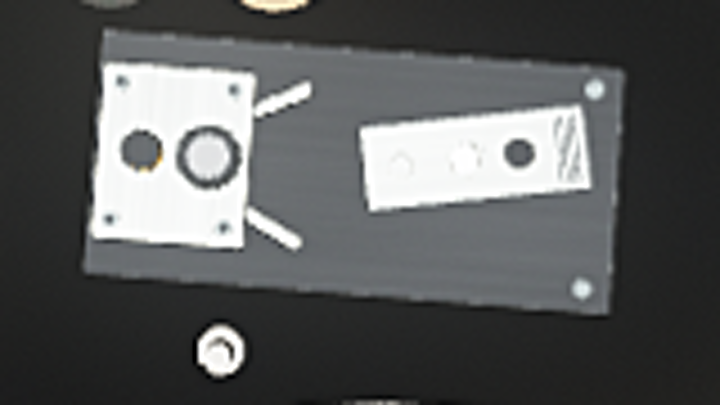

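View pics/c_scene.png

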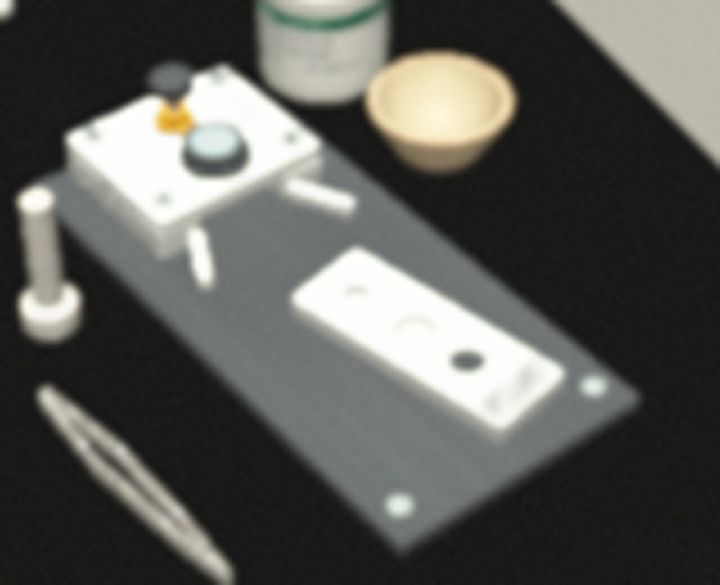

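Pictures: the bridge is at the left in the top crop, with plate corners at (104,30), (625,70), (608,315) and (83,272). The slide's corners are at (360,128), (583,105), (591,186) and (370,211). Its tail grooves are at the right, and it sits about 10° askew and about 11 mm off line. I'll square it first with two fingertips against its long side, then push the tail.

Run:
```python
from h import *
from scipy.optimize import least_squares
pics={n:env.grab_frame(n) for n in("top","scene")}
def crop(n,a): return np.array(a)/4.5-0.39+{"top":(200,160),"scene":(180,160)}[n]
obs=[("top","st",crop("top",[(104,30),(625,70),(608,315),(83,272)]),[(80,-62,10),(-185,-62,10),(-185,62,10),(80,62,10)]),
 ("scene","st",crop("scene",[(638,398),(402,550)]),[(-185,-62,10),(-185,62,10)]),
 ("top","sl",crop("top",[(360,128),(583,105),(591,186),(370,211)]),[(55,-20,19),(-55,-20,19),(-55,20,19),(55,20,19)]),
 ("scene","sl",crop("scene",[(355,248),(565,375),(500,428),(293,297)]),[(55,-20,19),(-55,-20,19),(-55,20,19),(55,20,19)])]
def res(v,which,body):
    out=[]
    for n,b,px,m in obs:
        if b==body and n in which:
            m=np.array(m)/1000.;c,s=np.cos(v[2]),np.sin(v[2])
            P=np.c_[v[0]+c*m[:,0]-s*m[:,1],v[1]+s*m[:,0]+c*m[:,1],m[:,2]]
            out.append((proj(pics[n],P)-px).ravel())
    return np.concatenate(out)
for w in(("top",),("scene",),("top","scene")):
    for b in("st","sl"):
        r=least_squares(res,[.505,-.05,1.55],args=(w,b),loss="soft_l1");print(w,b,r.x[:2].round(4),np.degrees(r.x[2]).round(2),"px rms",np.sqrt((r.fun**2).mean()).round(2))
        if len(w)==2 :
            np.save(b,r.x)
            if b=="st": st=r.x
            else: sl=r.x
c,s=np.cos(st[2]),np.sin(st[2]);d=sl[:2]-st[:2]
print("slide in stage mm",((c*d[0]+s*d[1])*1e3).round(1),((-s*d[0]+c*d[1])*1e3).round(1),np.degrees(sl[2]-st[2]).round(1))
print("pin pred",st[:2]+.052*np.array([c,s]))
```

```text
('top',) st [ 0.5055 -0.0073] 87.07 px rms 0.39
('top',) sl [ 0.5109 -0.1196] 97.77 px rms 0.23
('scene',) st [ 0.5027 -0.007 ] 88.14 px rms 0.25
('scene',) sl [ 0.512  -0.1187] 97.0 px rms 0.33
('top', 'scene') st [ 0.5055 -0.0073] 87.22 px rms 0.42
('top', 'scene') sl [ 0.5114 -0.1193] 97.4 px rms 0.38
slide in stage mm -111.6 -11.3 10.2
pin pred [0.50801571 0.04468184]
```

```bash
cat >> h.py <<'E'
try: st=np.load("st.npy")
except OSError: st=None
def W(x,y,z):
    c,s=np.cos(st[2]),np.sin(st[2]);return [st[0]+(c*x-s*y)/1e3,st[1]+(s*x+c*y)/1e3,z/1e3]
def S(P):
    c,s=np.cos(st[2]),np.sin(st[2]);d=np.array(P[:2])-st[:2]
    return np.round([(c*d[0]+s*d[1])*1e3,(-s*d[0]+c*d[1])*1e3,P[2]*1e3],1)
YAW=np.degrees(st[2])
def rep(t=""):
    s=env.read_state();print(t,"t",round(s["clock"],2),"tcp",S(s["position"]),"F",np.round(s["force"],1),"op",round(s["opening"],2))
E
python3 - <<'E'
from h import *
env.gripper_to(0.57);rep()
env.goto(W(-106,-62,110),[180,0,YAW+90]);rep("above")
env.move_straight(W(-106,-62,13.5),rate=.1,force_limit=6);rep("down")
print(env.move_straight(W(-106,-31,13.5),rate=.04,force_limit=5));rep("side")
p=env.grab_frame("scene");cv2.imwrite("pics/c2.png",cv2.resize(p["image"][120:290,160:360],None,fx=3.5,fy=3.5,interpolation=2))
E
```

```text
t 3.0 tcp [-563.2  201.   222.6] F [-0.2  0.5 -0.3] op 0.57
above t 4.95 tcp [-106.7  -62.1  110.2] F [ 0.1 -0.4 -1.1] op 0.57
down t 6.07 tcp [-106.   -62.6   14.1] F [ 1.8 -0.1 -0.3] op 0.57
False
side t 6.99 tcp [-106.   -30.9   13.4] F [-0.5  0.9  0.2] op 0.56
```

View pics/c2.png

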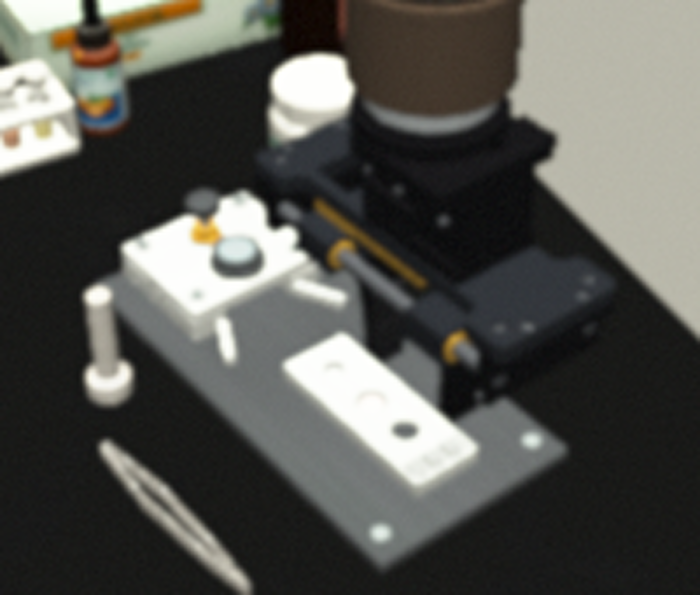

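The slide now lies nearly parallel to the stage, with top corners in the crop at (343,333), (478,448), (420,490) and (283,367). I'll back off a little and measure it from both cameras.

Run:
```python
from h import *
px=(np.array([(343,333),(478,448),(420,490),(283,367)])+.5)/3.5-.5+(160,120)
p=env.grab_frame("scene")
print([S([*q,.019]) for q in to_plane(p,px,.019)])
env.move_straight(W(-106,-50,13.5),rate=.1)
env.move_straight(W(-106,-60,110),rate=.2)
env.goto(W(-215,-5,110),[180,0,YAW-180]);rep()
for n in("scene","top"):
    p=env.grab_frame(n)
    for d in env.trace(p,"sample_slide")[:1]:
        r=rect(p,d["mask"],.019);print(n,d["score"],r,S([r[0],r[1],.019]),r[4]-YAW)
cv2.imwrite("pics/c3.png",cv2.resize(p["image"][160:250,200:360],None,fx=4.5,fy=4.5,interpolation=2))
```

```text
[array([-50.9, -20.9,  19. ]), array([-161.8,  -20.4,   19. ]), array([-165.4,   21. ,   19. ]), array([-52.5,  21.3,  19. ])]
 t 9.62 tcp [-214.8   -4.8  109.4] F [ 0.4 -0.2 -0.4] op 0.57
scene 0.69 [0.4974, -0.1151, 115.9472, 46.573, 85.8377] [-108.1    2.9   19. ] -1.3811466448510572
```

View pics/c3.png

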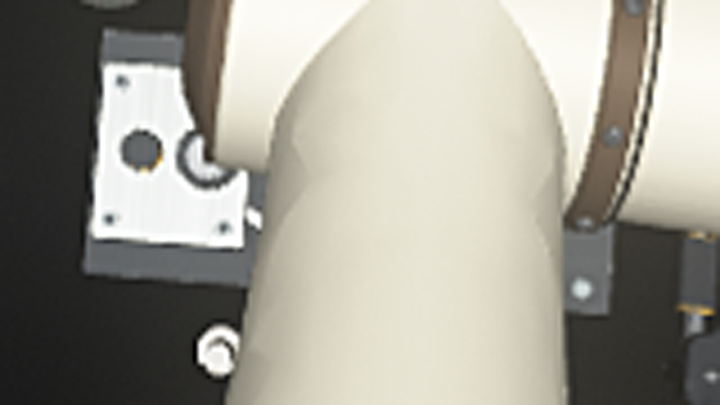

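Run:
```python
from h import *
env.gripper_to(0.1);
env.move_straight(W(-186,0,110),rate=.2)
env.move_straight(W(-186,0,13.5),rate=.12,force_limit=6);rep("down")
print(env.move_straight(W(-100,0,13.5),rate=.05,force_limit=5));rep("a")
p=env.grab_frame("scene");cv2.imwrite("pics/c4.png",cv2.resize(p["image"][120:290,160:360],None,fx=3.5,fy=3.5,interpolation=2))
print(env.move_straight(W(-46,0,13.5),rate=.03,force_limit=5));rep("b")
p=env.grab_frame("scene");cv2.imwrite("pics/c5.png",cv2.resize(p["image"][120:290,160:360],None,fx=3.5,fy=3.5,interpolation=2))
```

```text
down t 12.03 tcp [-186.2   -0.6   14. ] F [-0.2  0.3  0.1] op 0.1
False
a t 13.89 tcp [-100.     0.1   13.3] F [0.3 0.1 0. ] op 0.1
True
b t 15.38 tcp [-52.5   0.5  13.4] F [ 0.3 -2.6  2.1] op 0.09
```

View pics/c5.png

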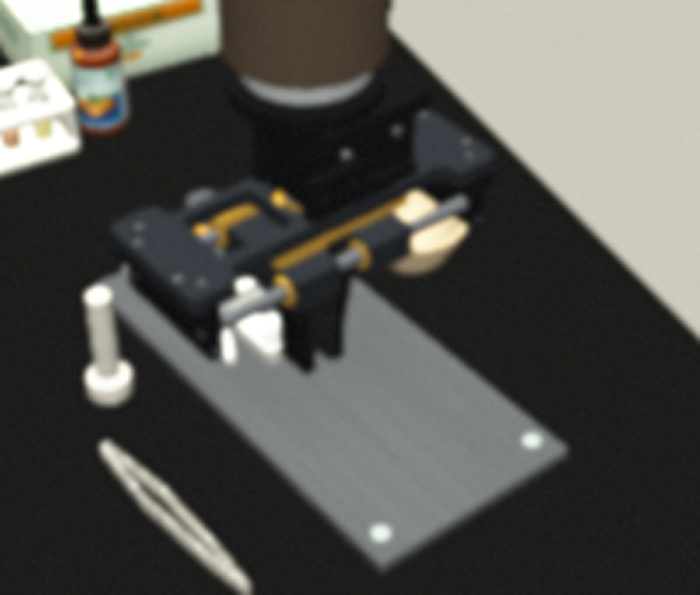

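The slide is in the tunnel with the tail at the fingertips, around (300,350). It stopped within calibration error of home, so I'll push a bit more firmly and see whether it advances.

Run:
```python
from h import *
print(env.move_straight(W(-44,0,13.5),rate=.02,force_limit=10));rep("c")
env.dwell(.3);rep("d")
env.move_straight(W(-75,0,13.5),rate=.1)
env.move_straight(W(-110,0,110),rate=.2);rep("up")
env.gripper_to(0)
p=env.grab_frame("scene");cv2.imwrite("pics/c6.png",cv2.resize(p["image"][140:260,180:320],None,fx=5,fy=5,interpolation=2))
for t in("pin_head","slide_tail"): print(t,[(S(d["xyz"]),round(d["score"],2)) for d in env.search_frame(p,t)[:2]])
```

```text
True
c t 15.66 tcp [-52.5   0.7  13.3] F [ 0.5 -1.8  1.9] op 0.1
d t 15.96 tcp [-52.5   0.7  13.2] F [ 1.6 -3.9  2.5] op 0.1
up t 17.0 tcp [-109.6    0.9  109.2] F [-0.1 -0.2  1.1] op 0.1
pin_head [(array([49.9,  7.5, 57.3]), 0.63)]
slide_tail [(array([-17.6,   3.3,  22.6]), 0.89)]
```

View pics/c6.png

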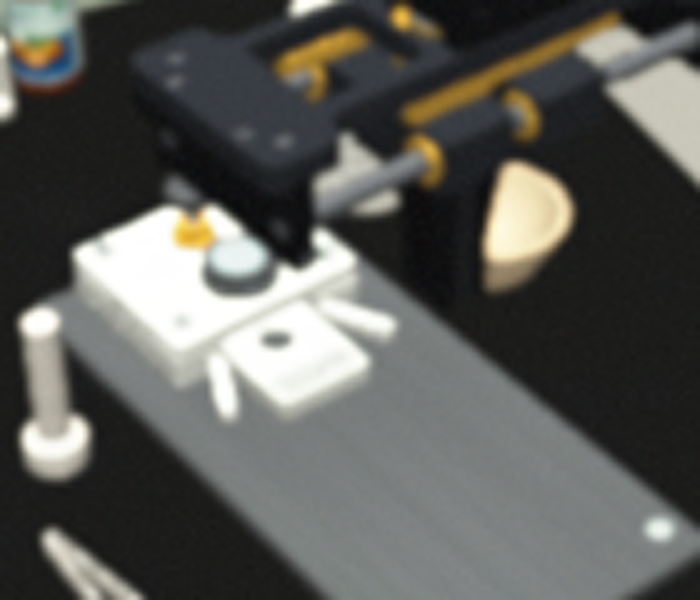

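The tail sticks out of the bridge flat, with its top tail corners at (370,355) and (288,408), and the guides are clear on both sides. I'll check the tail position numerically, then press the pin.

Run:
```python
from h import *
px=(np.array([(370,357),(287,404)])+.5)/5-.5+(180,140)
p=env.grab_frame("scene")
print([S([*q,.019]) for q in to_plane(p,px,.019)])
env.move_straight(W(52,0,110),rate=.2);rep("over")
print(env.move_straight(W(52,0,63),rate=.1,force_limit=5));rep("near")
for z in(60,57,55,53,51.5,50.5,49.5,48):
    h=env.move_straight(W(52,0,z),rate=.02,force_limit=18);rep(f"z{z} {h}")
    if h: break
```

```text
[array([-37.3, -21.5,  19. ]), array([-39.2,  19.7,  19. ])]
over t 18.66 tcp [ 51.4   0.3 109.9] F [ 0.1 -0.5 -0. ] op 0.0
False
near t 19.27 tcp [51.7 -0.4 63.2] F [-0.3 -0.1  1.2] op 0.0
z60 False t 19.57 tcp [52.1 -0.2 60.3] F [-0.9 -1.4 -0.1] op 0.01
z57 False t 19.88 tcp [52.2 -0.4 57.2] F [-0.1  0.9  2.2] op 0.0
z55 False t 20.12 tcp [52.2 -0.4 55.1] F [ 0.1 -0.1  2.5] op 0.0
z53 False t 20.38 tcp [52.2 -0.4 52.9] F [1.6 1.  1.4] op 0.0
z51.5 False t 20.62 tcp [52.1 -0.3 51.4] F [0.8 0.3 1.1] op 0.01
z50.5 False t 20.88 tcp [52.1 -0.3 50.9] F [0.8 0.5 4.3] op 0.01
z49.5 False t 21.12 tcp [52.1 -0.4 50.8] F [-1.6  0.7 10.7] op 0.01
z48 False t 21.38 tcp [52.1 -0.5 50.7] F [-4.9  1.1 20. ] op 0.0
```

Run:
```python
from h import *
env.dwell(.3);rep("hold")
env.move_straight(W(52,0,130),rate=.15)
env.goto([.33,-.45,.25],[180,0,YAW-180]);rep("away")
ps={n:env.grab_frame(n) for n in("scene","top")}
a=cv2.resize(ps["scene"]["image"][140:290,180:340],None,fx=3.5,fy=3.5,interpolation=2)
b=cv2.resize(ps["top"]["image"][130:260,200:265+75],None,fx=1.7,fy=1.7,interpolation=2)
im=np.zeros((525,800,3),np.uint8);im[:525,:560]=a;im[:b.shape[0],560:560+b.shape[1]]=b[:,:240];cv2.imwrite("pics/c7.png",im)
```

```text
hold t 21.68 tcp [52.1 -0.5 50.7] F [-5.3  1.  19.3] op 0.01
away t 24.32 tcp [-450.1  153.3  249.6] F [-0.4 -0.3  0.1] op 0.01
```

View pics/c7.png

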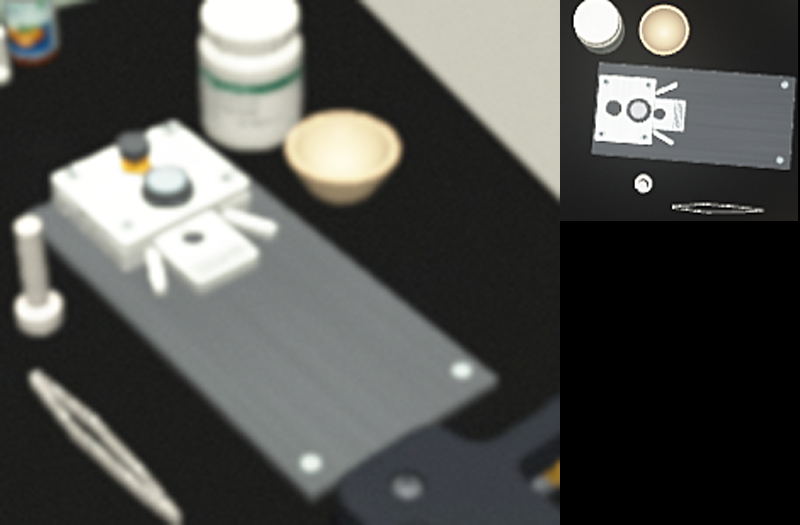

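The pin head at (133,145) now sits low on its gold collar. The slide is flat and home, with its tail near (210,265), and the bystanders haven't moved.

```bash
python3 -c "
from workcell import env
print(env.close_job())"
```

```text
the job is handed in; nothing more can be done
None
```

The slide is home against the end stop and the locking pin is fully down in its hole; the bystanders look unmoved, and I handed the job in at about 24 s.

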